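Load the badge press and run the die carriage home

ROBOT

A 7-joint arm with a two-finger parallel gripper is mounted at the origin on the work surface. World frame = base frame: x ahead of the robot, y to its left, z up, the work surface at z = 0. Lengths are in mm, angles in rad, forces in N, time in s.
With the tool pointing down it reaches from about 400 to 900 mm from the base axis. Payload 5.5 kg.
Tool frame: the origin (TCP) lies between the finger pads; the fingertips stand 17 mm ahead of it and the grasp point (between the pads) lies 2 mm behind it (env.nose_length is the distance from the TCP to the fingertips, in mm); z points along the fingers, y is the line along which they close (so a half turn about z gives the same grasp; the last joint's range is limited). The gripper opens to 85 mm and grips with 20 to 120 N. Pads are 22 mm wide; open, the fingers measure 114 mm over their backs; the gripper's body (76 mm by 85 mm) begins 54 mm behind the grasp point. The pads swing forward as they close: fully open they stand 13 mm farther back than shut.
Start: joints at [1.446, 0.501, -0.427, 1.55, 0.221, 1.138, -0.21], TCP at [245.831, -601.72, 248.31] pointing down, gripper open.
Joint ranges: [-2.88, 2.88], [-0.31, 2.03], [-1.54, 1.56], [0.2, 2.42], [-1.41, 4.55], [0.19, 2.02], [-2.57, 2.57]. Speed limits (rad/s): [2.57, 2.57, 3.14, 3.14, 3.14, 3.14, 3.14].

INTERFACE

Orientations are given as a unit quaternion [x, y, z, w].
In Python, from workcell import env, solve_ik, eyes, order gives the robot as it stands. Calls block until the motion is done:
- env.movep(position, orientation): joint-space move of the TCP to a pose.
- env.line_to(position, orientation=None, vel=150): straight line of the TCP; orientation=None keeps the orientation; vel is the mean speed in mm/s.
- env.movej(angles): joint-space move.
- env.gripper_to(opening): finger opening in mm; the grip force is fixed at half the most; returns when the fingers have stopped.
- env.dwell(seconds).
- solve_ik(position, orientation): joint angles nearest the present ones, or None.
- env.read_state(): the state.
- eyes.grab_frame(name): name is "side" or "top"; returns a dict with "image" (420x560x3 uint8, blue, green, red), "fx", "fy", "cx", "cy" (pixels), "dist_coeffs" ([k1, k2, p1, p2, k3] as OpenCV has them; the pictures are not rectified), "world_to_cam" (4x4, takes a point from world to camera coordinates). Camera axes: x right, y down, z forward; pixel columns grow to the right and rows downward; lengths in mm; the calibration is good to about 2 mm. A picture is of the moment at which its call begins. There is no depth.
A pose or a line that the arm cannot do raises env.Unreachable and nothing moves.
- order.finish_job(): hands the job in; it is judged then, once.
The state is a dict: "clock": time; "q": joint angles; "dq": joint speeds; "joint_torque": joint torques, N m; "tool_pos": TCP position; "orientation": TCP orientation; "wrist_force": force on the tool from outside, world axes, zero at the start; "moment": the same for the moment, N m; "gripper_width": finger opening in mm; "grasp_force": force on a finger pad.
Only numpy, scipy, OpenCV 4.12 (cv2) and the standard library are available. Lean on these libraries where they do the work, as an engineer would, in place of code of your own. Each camera call takes 0.05 s, during which the arm holds its last target. There are 200 camera calls.

TASK

Lay the round wooden blank that fits into the round die cavity on the press's drawn-out carriage, flat and fully down, and let go of it. Then slide the carriage all the way in under the ram with the blank still in its cavity. Leave the larger disc, the square blank and the pen cup alone.

Things in the scene. Friction and masses are not known exactly. Their poses are not given: they have to be found in the camera images.
- round_blank: The blank to load: plain beech disc, 54 mm diameter, 12 mm thick, about 20 g, lying flat on the counter (the smaller of the two discs). Origin at the centre of its underside, z up through the thickness.
- large_blank: Plain beech disc, 72 mm diameter, 12 mm thick: too large for the die; leave it alone. Origin at the centre of its underside.
- square_blank: Plain beech square, 50 x 50 x 12 mm: wrong shape for the die; leave it alone. Origin at the centre of its underside.
- pen_cup: Open grey cup of pens, 70 mm diameter, 75 mm tall, the pens reach 125 mm; leave it alone. Origin at the centre of its underside.
- press: Grey bench press, fixed; z up, y the way the carriage slides home. Origin on the counter; ram axis at y +50 mm (52 mm across, underside 85 mm up); column at y 115 to 165, 70 mm wide, 230 mm tall; head overhangs from the column to y +25, 170 to 230 mm up, 65 mm wide. Base 110 mm wide, y -150 to 170. The fixed lever at the head (to y +270, 290 mm up) is not used.
- die_seat (a point): Centre of the floor of the round die cavity, 46 mm above the counter. Cavity 57 mm in diameter, 6 mm deep, with a 1.5 mm chamfer, in an aluminium die block 90 x 90 mm whose top is 52 mm above the counter; a seated blank stands 6 mm proud. z up, y the way the carriage slides home, x across. Moves with the carriage; at press y = -80 mm + travel.
- knob_grip (a point): Grip point on the axis of the upright round black post, 22 mm diameter, at the outer end of the carriage, 120 mm along -y from the cavity centre. 65 mm above the counter; post top 78 mm, carriage plate at its foot 32 mm above the counter (28 mm collar up to 38 mm). Same axes as die_seat; moves with the carriage.
- carriage (a joint): Travel of the die carriage in m: 0 fully drawn out, 0.13 at the stop, where the cavity is right under the ram. It grows along die_seat's +y; sliding takes about 3 to 5 N, and it stays where left.

How it is judged:
By the outcome, as a careful person would: the job done as asked, in the order asked, and still so for the second after the job is handed in, with the robot touching nothing.
It also fails if it takes over 54 s, if anything falls off the work surface, if the arm or the gripper's body presses on something with over 40 N, if the wrist force passes 120 N, or if a joint passes its speed limit or range.

## Working session

There is one attempt and no reset: what is moved stays moved. The work goes in short steps, each a Python script; the robot and the scene stay as the last script left them, time stands still between calls to the robot, and variables do not carry over. Pictures are saved under pics/ and viewed, at most 10 in all, crops included, and the job is handed in when it is done.

```bash
mkdir -p pics; ls; python3 - <<'E'
from workcell import env,eyes
import cv2
for n in("top","side"):
    f=eyes.grab_frame(n);cv2.imwrite(f"pics/{n}0.png",f["image"]);print(n,f["fx"],f["dist_coeffs"],f["world_to_cam"])
s=env.read_state();print(s["clock"],s["orientation"],s["gripper_width"],env.nose_length)
E
```

```text
pics
top 430.7538361996428 [-0.12363395  0.          0.          0.          0.        ] [[ 1.61976574e-02 -9.99690240e-01  1.88960386e-02 -1.38436329e+02]
 [-9.86018219e-01 -1.91051292e-02 -1.65538715e-01  5.49215273e+02]
 [ 1.65848449e-01 -1.59504990e-02 -9.86022248e-01  7.94656444e+02]
 [ 0.00000000e+00  0.00000000e+00  0.00000000e+00  1.00000000e+00]]
side 392.9172145381471 [-0.10430748  0.          0.          0.          0.        ] [[ 9.39971984e-01 -3.41162560e-01 -7.79600570e-03 -5.49434961e+02]
 [-2.13732495e-01 -5.70759538e-01 -7.92812696e-01  1.23050987e+02]
 [ 2.66028364e-01  7.46887982e-01 -6.09415500e-01  7.74199160e+02]
 [ 0.00000000e+00  0.00000000e+00  0.00000000e+00  1.00000000e+00]]
0.1 [ 9.81263707e-01  1.92667394e-01 -1.25868847e-04 -8.92107297e-04] 85.45195975797425 17.0
```

View pics/top0.png

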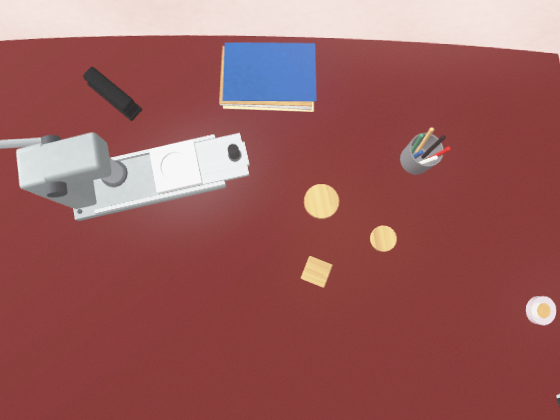

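View pics/side0.png

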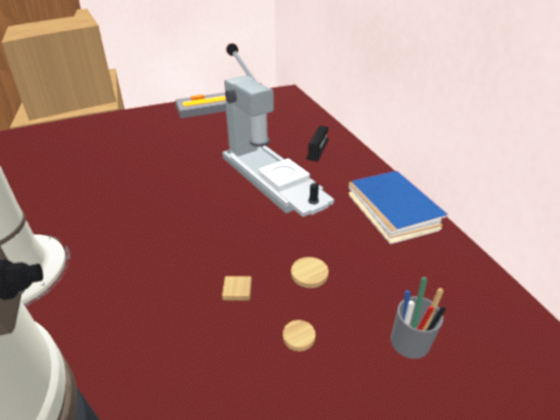

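The top view shows the small disc at (383,238), the large disc at (321,201), the square at (317,271), the cavity near (177,167), the knob near (234,152) and the cup at (421,153). The side view agrees: small disc (299,335), knob (314,193), cavity (285,172).

```bash
cat > h.py <<'E'
import numpy as np,cv2
from workcell import env,eyes,solve_ik,order
from scipy.spatial.transform import Rotation as R
def cast(f,uv,z):
    K=np.array([[f["fx"],0,f["cx"]],[0,f["fy"],f["cy"]],[0,0,1]]);T=np.array(f["world_to_cam"])
    p=cv2.undistortPoints(np.array(uv,float).reshape(-1,1,2),K,np.array(f["dist_coeffs"])).reshape(-1,2)
    d=np.c_[p,np.ones(len(p))]@T[:3,:3];c=-T[:3,:3].T@T[:3,3]
    return c+d*((z-c[2])/d[:,2])[:,None]
def blobs(m,amin=60):
    cs,_=cv2.findContours(m.astype(np.uint8),cv2.RETR_EXTERNAL,cv2.CHAIN_APPROX_NONE)
    return [c for c in cs if cv2.contourArea(c)>amin]
def circ(P):  # least squares circle in xy
    A=np.c_[2*P[:,:2],np.ones(len(P))];s=np.linalg.lstsq(A,(P[:,:2]**2).sum(1),rcond=None)[0]
    return s[:2],np.sqrt(s[2]+s[0]**2+s[1]**2)
def wood(f):
    h=cv2.cvtColor(f["image"],cv2.COLOR_BGR2HSV);return (h[...,0]>12)&(h[...,0]<32)&(h[...,1]>50)&(h[...,2]>130)
def down(yaw): # tool z down, tool y axis (closing) at world angle yaw
    y=np.array([np.cos(yaw),np.sin(yaw),0]);z=np.array([0,0,-1.]);return R.from_matrix(np.c_[np.cross(y,z),y,z]).as_quat()
E
python3 - <<'E'
from h import *
np.set_printoptions(precision=1,suppress=True)
for n in("top","side"):
    f=eyes.grab_frame(n);print(n)
    for c in blobs(wood(f)):
        m=c.reshape(-1,2).mean(0)
        if n=="top" and not(280<m[0]<420 and 180<m[1]<300):continue
        if n=="side" and not(200<m[0]<350 and 240<m[1]<360):continue
        P=cast(f,c,12);print(" wood",m,*circ(P),(P.max(0)-P.min(0))[:2])
    im=f["image"];roi=(150,128,258,222) if n=="top" else(215,140,340,220)
    x0,y0,x1,y1=roi
    k=np.zeros(im.shape[:2],bool);k[y0:y1,x0:x1]=im[y0:y1,x0:x1].max(2)<60
    for c in blobs(k,25):
        m=cv2.minEnclosingCircle(c);M=c.reshape(-1,2).mean(0);print(" dark",M,m,c.reshape(-1,2).min(0),c.reshape(-1,2).max(0),cast(f,[M,c.reshape(-1,2)[c.reshape(-1,2)[:,1].argmin()]],78)[:,:2])
    g=np.zeros(im.shape[:2],bool);g[y0:y1,x0:x1]=im[y0:y1,x0:x1].min(2)>228
    for c in blobs(g):
        r=cv2.minAreaRect(c);print(" white",r,cast(f,cv2.boxPoints(r),52)[:,:2].tolist())
    cv2.imwrite(f"pics/{n}1.png",cv2.resize(im[y0:y1,x0:x1],None,fx=6,fy=6,interpolation=cv2.INTER_CUBIC))
    print(" cam",-np.array(f["world_to_cam"])[:3,:3].T@np.array(f["world_to_cam"])[:3,3])
E
```

```text
top
 wood [316.1 271. ] [ 430.6 -203.3] 27.590017115679885 [59.4 60. ]
 wood [383.1 238.3] [ 498.5 -340. ] 26.238602928703607 [51.3 54.2]
 wood [320.9 200.8] [ 573.5 -212.9] 35.30214264155495 [71. 70.]
 white ((195.11764526367188, 164.02938842773438), (50.002464294433594, 103.25888061523438), 77.47119140625) [[660.9798869275279, 155.7523062481888], [710.9033284310965, -45.51678968884157], [610.3640544067254, -70.3198096110639], [561.850654490063, 126.3662339887176]]
 cam [ 412.  -115.2  877.1]
side
 wood [298.7 334.9] [ 498.4 -343.3] 28.06907168960034 [54.9 59.6]
 wood [236.6 287.7] [ 429.7 -207.6] 29.985143758767265 [61.1 68.6]
 wood [309.3 271.8] [ 572.7 -216.9] 37.715366510919736 [74.4 79.1]
 dark [313.6 192.9] ((313.5, 192.5), 7.905794143676758) [310 185] [317 200] [[647.2 -63.3]
 [660.8 -35.3]]
 dark [316.8 148.3] ((317.0, 149.0), 13.453723907470703) [307 140] [327 160] [[738.1 118.1]
 [748.1 164.3]]
 white ((279.1234130859375, 179.69024658203125), (109.00933837890625, 30.776121139526367), 30.465543746948242) [[501.9541129823733, 162.89036595040704], [578.9343865923854, 290.8207734124288], [705.2701164980949, -49.935868809837075], [631.4974653088527, -125.16140603205156]]
 white ((280.8469543457031, 170.8766632080078), (50.18840789794922, 27.753957748413086), 27.552810668945312) [[559.4955422909474, 108.5596303778359], [630.0528572463807, 218.7002433037294], [695.0087136702343, 64.5111807472075], [624.707189166892, -22.891128491635754]]
 cam [ 336.8 -695.5  565.1]
```

View pics/top1.png

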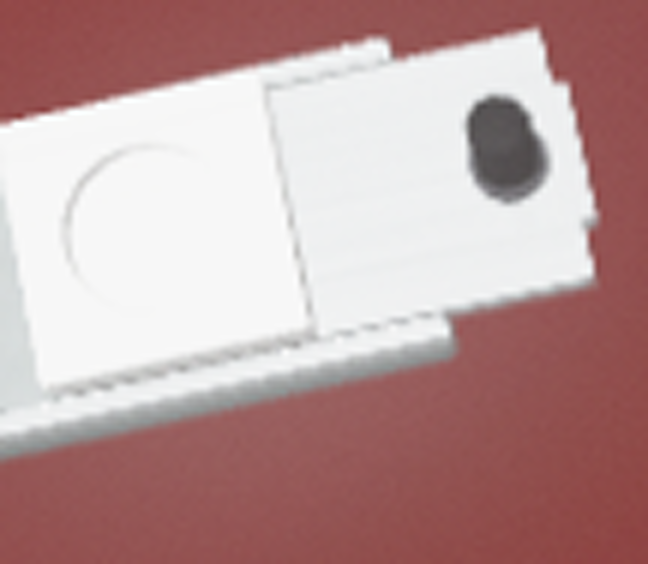

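The crop shows the die block with its right edge at crop (268,85)–(312,332), the left edge at (3,125)–(45,388), the cavity centre near (155,230), and the knob top near (494,122). I'll cast these onto their heights.

```bash
python3 - <<'E'
from h import *
np.set_printoptions(precision=1,suppress=True)
f=eyes.grab_frame("top");im=f["image"]
c=np.array([[268,85],[312,332],[45,388],[3,125]])/6-.42+[150,128]
P=cast(f,c,52)[:,:2];print(P,"sides",np.linalg.norm(P-np.roll(P,-1,0),axis=1),"ctr",P.mean(0))
d=(P[2]+P[3]-P[0]-P[1]);print("yaw of press y",np.arctan2(d[1],d[0]))
g=cv2.cvtColor(im,cv2.COLOR_BGR2GRAY)[128:222,150:258]
k=blobs(g<120,20)
for b in k:
    q=b.reshape(-1,2);
    if q[:,0].min()<60: continue
    up=q[q[:,1]<=q[:,1].min()+5]+[150,128];Q=cast(f,up,78);print("knob top",circ(Q),len(up),q.min(0)+[150,128],q.max(0)+[150,128])
bh=cv2.morphologyEx(g,cv2.MORPH_BLACKHAT,np.ones((5,5)))
ys,xs=np.nonzero(bh>4);cc=np.array([154,230])/6;r=np.hypot(xs-cc[0],ys-cc[1]);s=(r>10)&(r<17)
A=cast(f,np.c_[xs[s]+150,ys[s]+128],52);print("arc",s.sum(),circ(A),A[:,:2].mean(0))
s=eyes.grab_frame("side");K=blobs(cv2.cvtColor(s["image"],cv2.COLOR_BGR2GRAY)[175:210,295:335]<90,20)
for b in K:
    q=b.reshape(-1,2)+[295,175];t=[(q[:,0].min()+q[:,0].max())/2,q[:,1].min()+2];print("side knob",q.min(0),q.max(0),cast(s,[t],78))
E
```

```text
[[681.3  45.5]
 [597.1  26.4]
 [576.9 113.5]
 [666.2 134.1]] sides [86.3 89.5 91.7 89.9] ctr [630.4  79.8]
yaw of press y 1.7691888348230793
knob top (array([659.8, -34.4]), np.float64(8.862409674553913)) 14 [228 144] [240 160]
arc 60 (array([632. ,  82.9]), np.float64(27.599519356241316)) [642.9 101.2]
side knob [326 203] [334 209] [[ 661.1 -115.5   78. ]]
side knob [310 175] [334 202] [[691.7 -11.5  78. ]]
```

Centre is about (632,82.5) and press-y yaw about 1.79. The knob-to-cavity distance of 120 mm fits, so I'll grasp next, with a touch to learn the real fingertip height.

```bash
python3 - <<'E'
from h import *
q0=env.read_state()
Y=1.787-np.pi;q=down(Y)
b=np.array([498.5,-340.2])
for p in ([*b,20],[632,82.5,60],[660,-35,63],[632,82.5,150],[633,82,63]): print(solve_ik(p,q))
env.movep([*b,110],q)
env.gripper_to(68)
env.line_to([*b,32],vel=150)
s=env.read_state();f0=s["wrist_force"][2];print(s["gripper_width"],f0)
z=32
while z>12:
    z-=1;env.line_to([*b,z],vel=25)
    s=env.read_state()
    if abs(s["wrist_force"][2]-f0)>3:break
print("touch",z,s["tool_pos"],s["wrist_force"],s["clock"])
E
```

```text
[ 0.83473841  0.71918411 -0.37309255  1.8011805   0.38510633  0.69345638
 -1.10842597]
[ 0.27699399  0.76609295 -0.63420499  1.69851029  0.56810357  0.86880642
 -1.95597036]
[ 0.4062311   0.77507727 -0.57015856  1.63465333  0.50996213  0.88477459
 -1.71838909]
[ 0.38793033  0.69252018 -0.80646183  1.65626516  0.56369927  1.0403124
 -1.95262568]
[ 0.28038017  0.76407834 -0.6385423   1.69516781  0.56707076  0.87522333
 -1.95367262]
68.1137903917589 0.15511695794759167
touch 12 [ 498.43152185 -340.16906342   11.9077147 ] [-1.00548516 -0.09020287 -0.51962517] 7.7417
```

```bash
python3 - <<'E'
from h import *
b=np.array([498.5,-340.2]);f0=env.read_state()["wrist_force"][2]
z=12
while z>5:
    z-=1;env.line_to([*b,z],vel=25)
    s=env.read_state()
    if abs(s["wrist_force"][2]-f0)>3:break
print("touch",z,s["tool_pos"],s["wrist_force"],s["clock"])
f=eyes.grab_frame("side");cv2.imwrite("pics/s2.png",cv2.resize(f["image"][260:400,200:400],None,fx=4,fy=4))
E
```

```text
touch 9 [ 498.61738968 -340.26143458    9.97599585] [-2.64639057  1.08461414  8.12504125] 8.4917
```

View pics/s2.png

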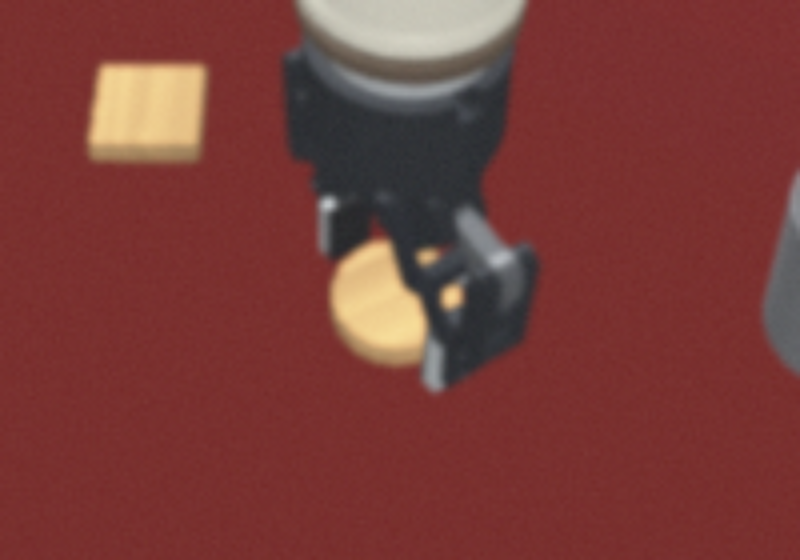

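The open fingers straddle the small disc, off its edge, with the tips on the counter at TCP z≈10. I'll raise to grip only the upper half, then lift.

```bash
python3 - <<'E'
from h import *
b=np.array([498.5,-340.2])
env.line_to([*b,19],vel=60);env.gripper_to(45)
s=env.read_state();print(s["gripper_width"],s["grasp_force"],s["tool_pos"],s["wrist_force"])
env.line_to([*b,120],vel=150)
s=env.read_state();print(s["gripper_width"],s["grasp_force"],s["wrist_force"],s["clock"])
q=s["orientation"]
env.movep([600,60,150],q)
env.line_to([632,82.5,90],vel=150)
s=env.read_state();print(s["tool_pos"],s["gripper_width"],s["grasp_force"],s["clock"])
for n,(x0,y0,x1,y1) in dict(top=(120,110,260,215),side=(220,120,340,210)).items():
    f=eyes.grab_frame(n);cv2.imwrite(f"pics/{n}3.png",f["image"])
A=[cv2.resize(cv2.imread(f"pics/{n}3.png")[y:y+100,x:x+130],None,fx=6,fy=6,interpolation=2)[:,:] for n,x,y in(("top",125,115),("side",220,115))]
cv2.imwrite("pics/c3.png",cv2.resize(np.hstack(A),(800,308)))
E
```

```text
51.03311926575944 60.84268569946289 [ 498.50386732 -340.2774023    19.64320303] [-2.13079767  1.00701317  7.05040463]
51.126411565643195 62.25993990898132 [ 0.06471811  0.06457947 -0.31509005] 9.9917
[631.89142298  81.92039981  89.93901667] 50.683599930598696 62.26311922073364 12.15
```

View pics/c3.png

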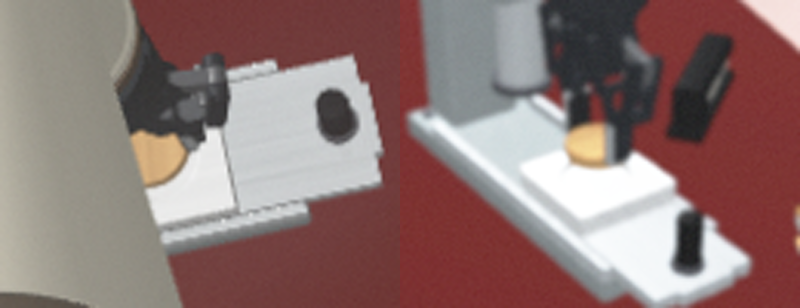

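The disc is gripped and held over the die, looking flat; in the top view the arm hides its left part. I'll measure the disc centre against the TCP from its visible rim.

```bash
python3 - <<'E'
from h import *
from scipy.optimize import least_squares
np.set_printoptions(precision=1,suppress=True)
s=env.read_state();tx=s["tool_pos"][:2];print(s["tool_pos"])
for n,(x0,y0,x1,y1) in dict(top=(150,140,215,190),side=(270,140,310,180)).items():
    f=eyes.grab_frame(n);m=np.zeros((420,560),bool);m[y0:y1,x0:x1]=wood(f)[y0:y1,x0:x1]
    for c in blobs(m,40):
        c=c.reshape(-1,2);print(n,"bbox",c.min(0),c.max(0),cv2.contourArea(c))
        P=cast(f,c,82)[:,:2]
        r=least_squares(lambda p:np.hypot(*(P-p).T)-27,P.mean(0),loss="cauchy",f_scale=.7)
        e=np.hypot(*(P-r.x).T)-27;print("  ctr",r.x,"inliers",(abs(e)<1.2).sum(),len(e),P[abs(e)<1.2].mean(0))
    im=f["image"]
    print(im[150:182:3,165:190:3].max(2) if n=="top" else "")
f=eyes.grab_frame("side");im=f["image"]
cv2.imwrite("pics/s4.png",cv2.resize(im[135:205,255:335],None,fx=8,fy=8,interpolation=2))
E
```

```text
[632.4  81.9  90.9]
top bbox [167 157] [185 174] 222.5
  ctr [631.1  61.7] inliers 13 53 [620.1  83.1]
[[ 56  56  56  57  59  89  94 105 105]
 [ 78  55  57  57  61  69  63  96  78]
 [133  61  65  63  60  59  62  62  60]
 [141 208 216 208 162 220  88 103  64]
 [141 200 216 209 213 220 214 119 170]
 [141 161 215 209 213 219 215 212 239]
 [144 142 215 210 213 218 150 231 236]
 [143 142 208 207 214 164 217 234 235]
 [142 141 158 149 167 228 232 235 232]
 [144 143 149 233 232 231 231 231 232]
 [144 142 141 228 232 232 232 234 235]]
side bbox [274 155] [286 169] 141.5
  ctr [625.3  79.4] inliers 5 43 [621.5  75.6]
```

View pics/s4.png

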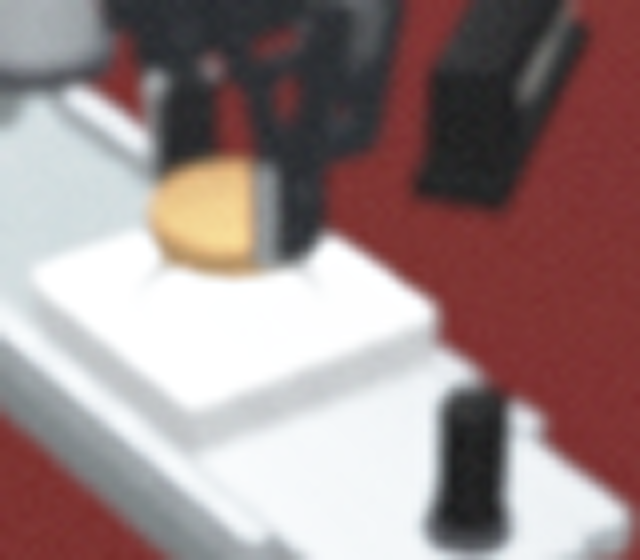

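```bash
python3 - <<'E'
from h import *
from scipy.optimize import least_squares
np.set_printoptions(precision=1,suppress=True)
for n,(x0,y0,x1,y1) in dict(top=(150,140,215,190),side=(270,140,310,180)).items():
    f=eyes.grab_frame(n);m=np.zeros((420,560),bool)
    h=cv2.cvtColor(f["image"],cv2.COLOR_BGR2HSV)
    m[y0:y1,x0:x1]=((h[...,1]>40)&(h[...,0]>8)&(h[...,0]<35)&(h[...,2]>110))[y0:y1,x0:x1]
    white=cv2.dilate(((h[...,1]<30)&(h[...,2]>200)).astype(np.uint8),np.ones((5,5)))
    c=max(blobs(m,40),key=cv2.contourArea).reshape(-1,2)
    if n=="top": c=c[(c[:,0]>172)]
    c=c[white[c[:,1],c[:,0]]>0];print(n,c.tolist())
    P=cast(f,c,71.3)[:,:2]
    r=least_squares(lambda p:np.hypot(*(P-p).T)-27,[632,82],loss="soft_l1")
    print("  ctr",r.x,"res",np.hypot(*(P-r.x).T)-27)
E
```

```text
top [[173, 174], [174, 174], [175, 174], [176, 174], [177, 174], [178, 173], [179, 173], [180, 172], [181, 171], [182, 170], [183, 169], [184, 168], [184, 167], [185, 166], [185, 165], [185, 164], [185, 163]]
  ctr [635.1  83. ] res [-1.1 -0.8 -0.4  0.2  0.9 -0.1  0.9  0.3  0.  -0.   0.2  0.7 -0.3  0.6
 -0.1 -0.7 -1.1]
side [[275, 157], [274, 158], [274, 159], [274, 160], [274, 161], [274, 162], [274, 163], [274, 164], [275, 165], [275, 166], [276, 167], [277, 167], [278, 168], [279, 168], [280, 168], [281, 168], [282, 169], [283, 169], [284, 169], [285, 169], [286, 168], [286, 167]]
  ctr [636.8  90.2] res [ 9.4  7.3  4.   1.3 -0.8 -2.  -2.3 -1.7 -2.4 -0.   1.2 -0.5  2.   0.8
 -0.1 -0.9  3.1  2.8  2.7  2.8 -1.5 -6.1]
```

```bash
cat > lower.py <<'E'
from h import *
def lower(x,y,z,zmin,thr=5):
    f0=env.read_state()["wrist_force"]
    while z>zmin:
        z-=1;env.line_to([x,y,z],vel=30)
        s=env.read_state();d=np.array(s["wrist_force"])-f0
        if abs(d[2])>thr or np.hypot(*d[:2])>8:break
    print("stop",z,np.round(s["tool_pos"],1),np.round(d,1),np.round(s["moment"],2),s["gripper_width"],s["clock"]);return z
E
python3 - <<'E'
from lower import *
env.line_to([631.5,82.5,76],vel=80)
lower(631.5,82.5,76,64.5)
for n,x,y in(("top",125,115),("side",235,125)):
    f=eyes.grab_frame(n);cv2.imwrite(f"pics/{n}5.png",cv2.resize(f["image"][y:y+80,x:x+100],None,fx=4,fy=6,interpolation=2)[:,:])
cv2.imwrite("pics/c5.png",np.hstack([cv2.imread(f"pics/{n}5.png") for n in("top","side")]))
E
```

```text
stop 65 [631.7  82.6  66.1] [-3.4 -0.8  7.8] [-0.18  0.51 -0.01] 51.0879416850498 15.575
```

View pics/c5.png

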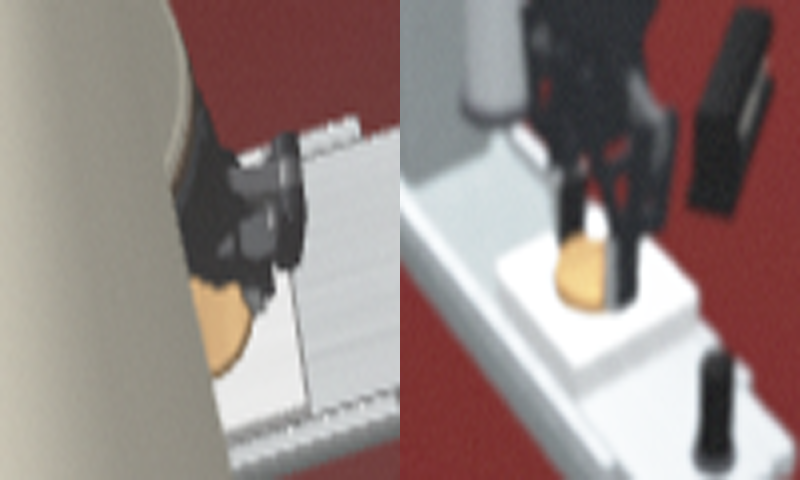

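Contact came at TCP z 66, as expected for a seated blank, and the view shows it down in the block. Releasing, rising and checking.

```bash
python3 - <<'E'
from h import *
env.gripper_to(70)
env.line_to([631.5,82.5,130],vel=150)
env.line_to([620,-80,150],vel=250)
s=env.read_state();print(s["clock"],s["gripper_width"])
A=[]
for n,x,y in(("top",140,125),("side",250,135)):
    f=eyes.grab_frame(n);cv2.imwrite(f"pics/{n}6.png",f["image"]);A.append(cv2.resize(f["image"][y:y+75,x:x+100],None,fx=8,fy=8,interpolation=2))
    c=[c for c in blobs(wood(f),80) if np.all(abs(c.reshape(-1,2).mean(0)-[177,167] if n=="top" else c.reshape(-1,2).mean(0)-[285,172])<20)]
    for b in c:
        P=cast(f,b,58);print(n,circ(P),P.max(0)-P.min(0))
cv2.imwrite("pics/c6.png",cv2.resize(np.hstack(A),(800,300)))
E
```

```text
17.3917 70.03144431188538
top (array([631.29472205,  80.85059454]), np.float64(26.459650213462933)) [53.03194802 54.27711139  0.        ]
side (array([631.19278459,  76.49673076]), np.float64(25.776375322087354)) [53.74330352 54.18530117  0.        ]
```

View pics/c6.png

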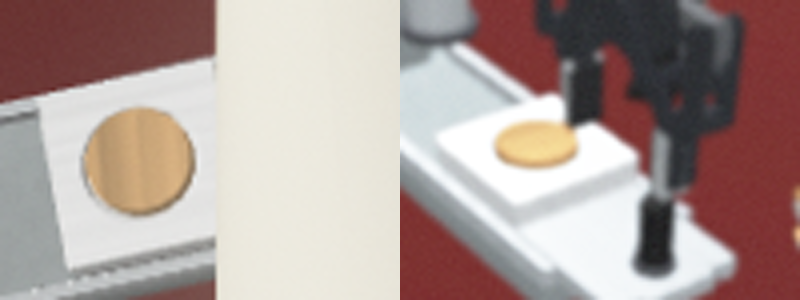

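The disc is centred in the cavity with an even dark rim (top, about (138,160) in the crop) and lies flat in the side view. Next is caging the knob and pushing.

```bash
python3 - <<'E'
from h import *
Y=1.79;u=np.array([np.cos(Y),np.sin(Y)]);q=down(Y-np.pi)
k=np.array([658.,-35.])
at=lambda t,z:[*(k+u*t),z]
env.line_to(at(0,125),q,vel=200)
env.gripper_to(50)
f0=np.array(env.read_state()["wrist_force"])
env.line_to(at(0,62),vel=80)
s=env.read_state();print("down",np.round(s["wrist_force"]-f0,1),s["tool_pos"])
env.gripper_to(29)
s=env.read_state();print("closed",s["gripper_width"],s["grasp_force"],np.round(s["wrist_force"]-f0,1))
if abs(s["wrist_force"][2]-f0[2])<6:
    env.line_to(at(124,62),vel=70);t=124
    while t<142:
        t+=1.5;env.line_to(at(t,62),vel=30)
        s=env.read_state();d=np.array(s["wrist_force"])-f0
        if -(d[:2]@u)>18:break
    print("stop",t,np.round(s["tool_pos"],1),np.round(d,1),(np.array(s["tool_pos"])[:2]-k)@u,s["clock"])
E
```

```text
down [0.2 0.  0.5] [658.4721578  -34.83492605  62.42167677]
closed 29.211853192873715 0.0 [ 0.   0.5 -0.1]
stop 127.0 [632.1  78.7  61.5] [  2.  -20.3   0.1] 116.57244648426263 21.9917
```

```bash
python3 - <<'E'
from h import *
s=env.read_state();print(s["clock"],s["tool_pos"],s["wrist_force"],s["gripper_width"],s["grasp_force"])
A=[]
for n,x,y in(("top",80,115),("side",210,95)):
    f=eyes.grab_frame(n);A.append(cv2.resize(f["image"][y:y+105,x:x+140],None,fx=6,fy=6,interpolation=2))
cv2.imwrite("pics/c7.png",cv2.resize(np.hstack(A),(800,300)))
s=env.read_state();print(s["clock"],s["tool_pos"],s["wrist_force"])
E
```

```text
21.9917 [632.06268906  78.65190063  61.54571419] [  2.52693363 -20.51357477   0.16621061] 29.13764411813634 10.084213614463806
22.0917 [632.07014726  78.6836593   61.53013354] [ 1.87165863e+00 -2.08700029e+01  1.20564178e-05]
```

View pics/c7.png

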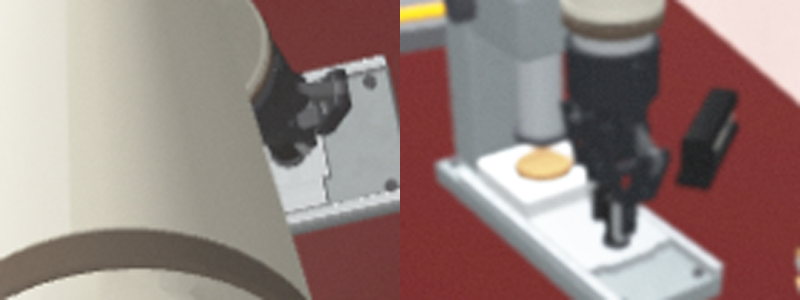

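The carriage is most of the way in, with the blank still seated at about (543,163), next to the ram. I'll measure the travel from the side view.

```bash
python3 - <<'E'
from h import *
np.set_printoptions(precision=1,suppress=True)
f=eyes.grab_frame("side")
for c in blobs(wood(f),40):
    m=c.reshape(-1,2).mean(0)
    if abs(m-[262,152]).max()<20: P=cast(f,c,58);print(m,circ(P),P.max(0)-P.min(0),P.min(0),P.max(0))
# expected image positions of home blank centre
K=np.array([[f["fx"],0,f["cx"]],[0,f["fy"],f["cy"]],[0,0,1]]);T=np.array(f["world_to_cam"])
u=np.array([np.cos(1.79),np.sin(1.79)])
for t in(100,110,120,130):
    p=np.r_[np.array([631.2,76.5])+u*t,58];print(t,p,cv2.projectPoints(p.reshape(1,1,3),cv2.Rodrigues(T[:3,:3])[0],T[:3,3],K,np.array(f["dist_coeffs"]))[0].ravel())
E
```

```text
[260.  152.4] (array([604.7, 186.8]), np.float64(26.63442257430998)) [53.6 63.1  0. ] [578.2 157.   58. ] [631.8 220.1  58. ]
100 [609.5 174.1  58. ] [262.9 153.8]
110 [607.3 183.9  58. ] [261.  152.3]
120 [605.1 193.6  58. ] [259.1 150.7]
130 [602.9 203.4  58. ] [257.2 149.2]
```

```bash
python3 - <<'E'
from h import *
np.set_printoptions(precision=3,suppress=True)
s=env.read_state();Y=1.79;u=np.array([np.cos(Y),np.sin(Y)]);p=np.array([658.,-35.])+u*127
print(np.array(s["q"]),np.array(solve_ik([*p,62],down(Y-np.pi)))-s["q"],np.array(s["joint_torque"]),s["moment"],s["orientation"],down(Y-np.pi))
f=eyes.grab_frame("side");g=eyes.grab_frame("top")
a=cv2.resize(f["image"][20:220,180:380],(400,400),interpolation=2);b=cv2.resize(g["image"][0:400,0:400],(400,400))
cv2.imwrite("pics/c8.png",np.hstack([a,b]))
E
```

```text
[ 0.156  0.715 -0.456  1.703  0.419  0.824 -1.852] [-0.004  0.001 -0.009  0.001 -0.006 -0.003  0.   ] [-12.976 -59.637 -21.772 -20.685  -4.5    -2.591   0.057] [-4.025 -0.432 -0.083] [ 0.994  0.106 -0.     0.005] [0.994 0.109 0.    0.   ]
```

View pics/c8.png

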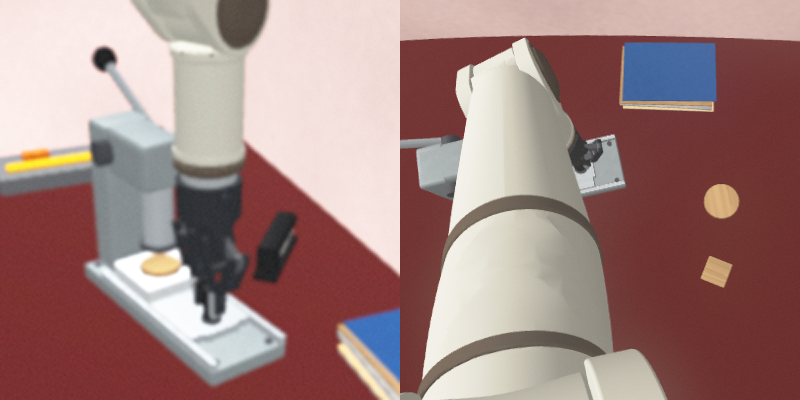

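No arm or body contact is visible, and the moment fits a force at the knob. I'll watch the force while holding, then back off and push again in small steps.

```bash
python3 - <<'E'
from h import *
Y=1.79;u=np.array([np.cos(Y),np.sin(Y)]);k=np.array([658.,-35.]);n=np.array([u[1],-u[0]])
def st(l):
    s=env.read_state();F=np.array(s["wrist_force"]);p=np.array(s["tool_pos"])[:2]-k
    print(l,"t %.1f lat %.1f z %.1f | F %.1f lat %.1f z %.1f"%(p@u,p@n,s["tool_pos"][2],F[:2]@u,F[:2]@n,F[2]),"%.1f %.2f"%(s["grasp_force"],s["clock"]));return F[:2]@u
st("0");env.dwell(.5);st("dwell")
t=110;env.line_to([*(k+u*t),62],vel=40);st("back")
while t<130:
    t+=2;env.line_to([*(k+u*t),62],vel=40)
    if st(t)<-26:break
E
```

```text
0 t 116.6 lat -0.6 z 61.5 | F -20.4 lat -2.2 z -1.1 10.1 22.24
dwell t 116.6 lat -0.5 z 61.6 | F -19.7 lat -2.9 z 0.2 10.1 22.74
back t 111.6 lat 0.5 z 62.2 | F 0.8 lat -1.1 z -0.2 0.0 23.32
112 t 113.1 lat 0.1 z 62.1 | F -0.2 lat -0.8 z -0.3 0.0 23.57
114 t 114.4 lat 0.0 z 62.0 | F -0.2 lat 0.2 z -0.9 0.0 23.82
116 t 116.1 lat 0.0 z 62.0 | F 0.0 lat 0.7 z -0.6 0.0 24.07
118 t 116.3 lat -0.0 z 62.0 | F -4.3 lat 0.6 z -0.2 2.3 24.32
120 t 116.4 lat 0.0 z 62.0 | F -8.0 lat 0.7 z 0.0 4.1 24.57
122 t 116.4 lat 0.0 z 61.9 | F -11.1 lat 0.0 z 0.9 5.6 24.82
124 t 116.5 lat 0.0 z 61.9 | F -15.0 lat 1.3 z 0.3 7.1 25.07
126 t 116.5 lat 0.1 z 61.9 | F -18.9 lat 0.1 z -0.2 8.7 25.32
128 t 116.6 lat 0.1 z 61.9 | F -20.7 lat 0.7 z -0.5 10.2 25.57
130 t 116.7 lat 0.1 z 61.9 | F -23.3 lat 1.5 z 0.4 11.7 25.82
```

The carriage meets a hard stop at about 113 mm of apparent travel. Either it started partly in, or it's blocked. I'll compare against the fixed parts: the base end (press y −150) and the ram (y +50).

```bash
python3 - <<'E'
from h import *
np.set_printoptions(precision=1,suppress=True)
Y=1.79;u=np.array([np.cos(Y),np.sin(Y)])
f=eyes.grab_frame("top");g=eyes.grab_frame("side")
for z in(0,15,30):
    P=cast(f,[[212,135],[225,187]],z)[:,:2];m=P.mean(0)
    print("base end z",z,P.tolist(),"width",np.linalg.norm(P[0]-P[1]),"-> home seat",m+u*200,"-> drawn seat",m+u*70)
# side-view base end corners from c8 (scale 2, off 180,20)
c=np.array([[285,345],[212,383],[285,335],[210,370]])/2+[180,20]
for z in(0,30): print("side z",z,cast(g,c,z)[:,:2].tolist())
# ram underside in initial top picture and now in side
im=cv2.imread("pics/top0.png");h=cv2.cvtColor(im,cv2.COLOR_BGR2GRAY)
c=max(blobs((lambda m:m)((h[155:195,95:135]<150)),40),key=cv2.contourArea,default=None)
print(None if c is None else (c.reshape(-1,2).min(0)+[95,155],c.reshape(-1,2).max(0)+[95,155]))
print("ram guess",cast(f,[[114,173]],85),"ram from side px",cast(g,[[(160)/2+180,245/2+20]],85))
E
```

```text
base end z 0 [[713.9309014772587, 18.357766343827308], [600.9685064697469, -14.065427784402956]] width 117.52347086139868 -> home seat [614.  197.4] -> drawn seat [642.2  70.5]
base end z 15 [[708.7669869531114, 16.073202256976572], [597.7364950387935, -15.795484603384764]] width 115.51356343278132 -> home seat [609.8 195.4] -> drawn seat [638.   68.5]
base end z 30 [[703.6030724289643, 13.788638170125836], [594.5044836078399, -17.525541422366587]] width 113.5036560041642 -> home seat [605.6 193.3] -> drawn seat [633.8  66.5]
side z 0 [[718.6985499807072, 31.740097219906602], [604.2723630371012, -9.4349290376324], [728.3421181453523, 52.16919926656169], [611.254184253527, 15.467804823670804]]
side z 30 [[698.4234013452984, -6.866387312725806], [590.0720599648216, -45.85544607232123], [707.5549959063262, 12.478140972959636], [596.6832187763202, -22.27478949374438]]
(array([ 95, 155]), array([127, 186]))
ram guess [[606.4 191.1  85. ]] ram from side px [[606.7 187.9  85. ]]
```

The ram axis from both views, about (606.5,190), and the base end (home seat about (606,193)) agree with the blank's present position, about (607,192). So the carriage is home at its stop, and it started about 15 mm in. Backing off, leaving and checking.

```bash
python3 - <<'E'
from h import *
np.set_printoptions(precision=1,suppress=True)
Y=1.79;u=np.array([np.cos(Y),np.sin(Y)]);k=np.array([658.,-35.])
env.line_to([*(k+u*113),62],vel=30);env.dwell(.3)
env.gripper_to(42)
s=env.read_state();print(s["grasp_force"],np.array(s["wrist_force"]),(np.array(s["tool_pos"])[:2]-k)@u)
env.line_to([*(k+u*113),140],vel=100)
env.line_to([560,-150,220],vel=250);env.dwell(.3)
f=eyes.grab_frame("side");s=env.read_state();print(s["clock"],np.array(s["wrist_force"]))
for c in blobs(wood(f),40):
    m=c.reshape(-1,2).mean(0)
    if 200<m[0]<350 and 130<m[1]<360: P=cast(f,c,58 if m[1]<200 else 12);print(m,circ(P),P.min(0),P.max(0))
t=eyes.grab_frame("top");gr=cv2.cvtColor(f["image"],cv2.COLOR_BGR2GRAY)[150:195,270:310]
for b in blobs(gr<90,20): q=b.reshape(-1,2)+[270,150];print("knob side px",q.min(0),q.max(0),"post foot",cast(f,[[q[:,0].mean(),q[:,1].max()-2]],32))
E
```

```text
0.0 [ 0.1 -0.2  0.9] 112.96108314657273
29.65 [-0.3  0.8  0.7]
[236.6 287.7] (array([ 429.7, -207.6]), np.float64(30.017776904022597)) [ 399.2 -241.7   12. ] [ 460.8 -173.1   12. ]
[309.3 271.8] (array([ 572.7, -217. ]), np.float64(37.67707099643349)) [ 535.9 -256.7   12. ] [ 610.3 -178.1   12. ]
[259.5 152.5] (array([604.5, 186.9]), np.float64(26.557797535856775)) [578.2 157.   58. ] [626.9 220.1  58. ]
knob side px [281 150] [309 180] post foot [[658.6  73.1  32. ]]
```

```bash
python3 -c "
from workcell import order
print(order.finish_job())"
```

```text
the job is handed in; nothing more can be done
None
```

The round blank is flat in the die cavity and released, the carriage is at its stop under the ram, the gripper is clear, the large disc and square blank have not moved, the pen cup was never approached, and the job was handed in at about 30 s of the 54 s allowed.

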